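Work the stuck bowl blank off the one beneath it

ROBOT

A 6-joint arm with a two-finger parallel gripper is mounted at the origin on the work surface. World frame = base frame: x ahead of the robot, y to its left, z up, the work surface at z = 0. Lengths are in m, angles in rad, forces in N, time in s.
With the tool pointing down it reaches from about 0.325 to 1 m from the base axis. Payload 5.1 kg.
Tool frame: the origin (TCP) lies midway between the tips of the shut fingers; the grasp point (between the pads) lies 19 mm behind it; z points along the fingers, y is the line along which they close (so a half turn about z gives the same grasp; the last joint's range is limited). The gripper opens to 85 mm and grips with 20 to 120 N. Pads are 22 mm wide; open, the fingers measure 114 mm over their backs; the gripper's body (76 mm by 85 mm) begins 54 mm behind the grasp point. The pads swing forward as they close: fully open they stand 13 mm farther back than shut.
Start: joints at [-0.083, 0.124, 1.65, -0, 1.367, -0.083], TCP at [0.65, -0, 0.231] pointing down, gripper open.
Joint ranges: [-2.61, 2.61], [-1.02, 2.33], [0.03, 2.71], [-1.35, 4.49], [0.32, 2.68], [-2.91, 2.91]. Speed limits (rad/s): [2.57, 2.57, 3.14, 3.14, 3.14, 3.14].

INTERFACE

Orientations are given as a 3x3 rotation matrix whose columns are the frame's x, y, z axes.
In Python, from plant import sense, read_camera, calibration, sign_off, trace, landmark_of gives the robot as it stands.
- The arm moves only by the tool send_rows, never from a script. Its argument "deltas" is a list of rows, each a list of 7 numbers: the turn, a rotation vector about the tool's x, y, z normalised to -1 to 1, where 1 is 60 degrees, then the shift along the tool's x, y, z normalised to -1 to 1, where 1 is 0.12 m, then the closure, from 0 (fully open) to 1 (shut). In form: [[rx, ry, rz, dx, dy, dz, grip], ...]. A call has 1 to 8 rows; each row shifts and turns the commanded pose from where the row before left it, along the tool's axes as they then stand; what a row does not reach is not made up. A row lasts 1/12 s, in which the tool goes at most 41.7 mm and 7.16 degrees, less where a joint would pass 70% of its speed; a pose out of reach is approached as far as the arm can. A call with a number of a shift or a turn outside -1 to 1 is refused whole. A call with a gripper value outside its range is refused whole. The fingers move at their own pace and stop on an object; the grip force is fixed at half the most. Time passes only in rows, so rows that do not move let the fingers close. It gives the time, the measured TCP pose, the force, the opening and the grip force at its end, in the units of the state.
- sense(): the state, without advancing time (a new reading comes with each control period).
- read_camera(name): name is "scene" or "side" or "wrist"; returns (picture, depth): 480x640x3 uint8, red, green, blue; 480x640 float32, m along the optical axis (not along the pixel's ray), 0 where there is no reading.
- calibration(name): a dict with "fx", "fy", "cx", "cy" (pixels), "k1" (the pictures are not rectified: a ray, as slopes to the right and down, at radius r is drawn at 1 + k1 r^2 times it, then the intrinsics apply), "position" and "attitude" of the camera in the world; the wrist camera has in their place "mount" (4x4, takes a point from camera to tool coordinates, whose origin is the TCP and whose axes are the flange's). Camera axes: x right, y up, looking along -z (the intrinsics and any distortion apply to the point x, -y, -z); pixel columns grow to the right and rows downward; lengths in m; the calibration is good to about 2 mm. A picture is of the moment at which its call begins: read the wrist's pose just before it. calibration takes no time and is no camera call.
- sign_off(): hands the job in; it is judged then, once.
Trained networks look in the newest picture that a camera, given by its name, has taken for a name from the list of things; names that differ only in an ending like _2 or _b are one class to them, and where a whole thing is asked for, a point or a joint stands for the part that bears it (a point fixed in the world has none). Each returns a list of dicts, best first, with "p" (0 to 1); they miss things now and then, are a little off and sometimes report something else, mostly with a low value. They report only what shows in the picture. A call takes as long as a camera call. They do not tell look-alikes from the thing itself.
- trace(camera, target): "region" (480x640 bool, what is visible of it) and "extent" ([centre column, centre row, width, height] in pixels, round what is visible of it).
- landmark_of(camera, target): "centre" ([row, column] in pixels: a listed point, or the origin of a listed thing).
The state is a dict: "clock": time; "joints": joint angles; "joint_vel": joint speeds; "joint_torque": joint torques, N m; "tool_pos": TCP position; "tool_rot": TCP orientation; "ft_force": force on the tool from outside, world axes, zero at the start; "ft_torque": the same for the moment, N m; "opening": finger opening in m; "gripper_force": force on a finger pad.
Only numpy, scipy, OpenCV 4.12 (cv2) and the standard library are available. Lean on these libraries where they do the work, as an engineer would, in place of code of your own. Each camera call takes 0.05 s, during which the arm holds its last target. There are 200 camera calls.

TASK

Two roughed-out bowls have dried together on the sloped stand. Take the round upper one off the square-rimmed lower one without pulling the lower one out of its seat on the stand, and set the upper one down, rim down, with its whole rim on the slatted drying rack, not dropping it. Leave the lower bowl lying in its seat and the other things on the bench alone.

Things in the scene. Friction and masses are not known exactly. Their poses are not given: they have to be found in the camera images.
- stand: fixed plywood drying stand, its 200 x 200 mm board sloped 30 degrees, low on the side that faces the robot (the stand's own -x). Axes: z vertical, x horizontal towards the high edge; origin at bench level under the board's centre. The high edge is about 145 mm above the bench
- seat (a point): centre of the sloped board's upper surface, 95 mm above the bench. Four cleats 12 mm high enclose a seat 145 x 145 mm square to it; they keep the lower bowl from sliding and turning
- lower: inner wooden bowl blank, lying rim down in the seat: square rim 140 x 140 x 14 mm, on it a round body 80 mm in diameter and 40 mm high, hidden by the upper bowl. About 0.36 kg. Origin at the centre of the rim's underside (on the board); z is the bowl's axis, square to the sloped board (30 degrees from vertical, leaning towards the robot's side), x up the slope
- upper: outer round hollow bowl blank (about 0.34 kg), rim down over the lower one: diameter 124 mm at the rim, 96 mm at the foot, 58 mm high, with a flat-sided block on the foot to hold it by. Origin at the centre of the rim plane, z along the axis towards the block; at the start 14 mm along the axis above the lower bowl's origin, its x up the slope too
- block_top (a point): centre of the top of the upper bowl's block, 96 mm along its axis from the rim plane. The block is 28 mm wide along the upper bowl's x, 60 mm along its y and 38 mm high
- cavity (a point): in the upper bowl's cavity: high spots 8 to 26 mm above the rim bind on the lower bowl, 7 to 11 N to slide in any direction: a straight pull brings the lower bowl along. While the upper bowl is turned to and fro about the axis (about 0.4 N m), friction opposes the turning and hardly a slow pull along the axis. Free after 35 mm of travel
- rack: fixed slatted drying rack, 200 x 200 mm, 30 mm high, slats along its x. Origin at bench level under its centre, z up
- rack_top (a point): centre of the rack's flat top, 30 mm above the bench
- wax: bystander: can 68 mm in diameter, 75 mm high, standing on the bench beyond the work; origin at the centre of its underside
- bowl: bystander: open finished bowl 124 mm in diameter, 55 mm high, mouth up, far out on the left; origin at the centre of its underside
- mallet: bystander: wooden-handled hammer 260 mm long lying on the bench far out on the right; origin near its middle
There are look-alikes about, which are no part of the job. Leave any black look-alike of the upper alone.

How it is judged:
On the way:
1. the upper bowl is clear of the lower one, which still lies in its seat (distance between upper and lower above 0.07 m and distance of lower from where it was at the start of the episode below 0.007 m), for 0.2 s.
At the end, for the whole second after the job is handed in: The upper bowl is at rest and released, rim down and level (within 0.1 rad) on the rack with its whole rim on it (its centre within 38 mm of the rack's centre); the lower bowl lies at rest in its seat, within 7 mm of where it was (horizontal distance between upper and rack_top below 0.038 m and z of upper in the frame of rack_top between -0.004 and 0.004 m and angle between upper's own z axis and vertical below 0.1 rad and linear speed of each of upper, lower below 0.02 m/s and distance of lower from where it was at the start of the episode below 0.007 m); the robot touches nothing.
It fails at once if the lower bowl is pulled more than 12 mm from where it lay (distance of lower from where it was at the start of the episode above 0.012 m).
It fails at once if the upper bowl is let go over the rack higher than 25 mm above it (horizontal distance between upper and rack_top below 0.1 m and z of upper in the frame of rack_top above 0.025 m and contact force between the fingers and upper below 0.2 N).
It fails at once if the can is moved more than 20 mm (distance of wax from where it was at the start of the episode above 0.02 m).
It fails at once if the finished bowl is moved more than 20 mm (distance of bowl from where it was at the start of the episode above 0.02 m).
It fails at once if the hammer is moved more than 20 mm (distance of mallet from where it was at the start of the episode above 0.02 m).
It also fails if it takes over 64 s, if anything falls off the work surface, if the arm or the gripper's body presses on something with over 40 N, if the wrist force passes 120 N, or if a joint passes its speed limit or range.

## Working session

There is one attempt and no reset: what is moved stays moved. The work goes in short steps, Python scripts to look and compute and a tool call to move; the robot and the scene stay as the last step left them, time stands still between calls to the robot, and variables do not carry over. Pictures are saved under pics/ and viewed, at most 10 in all, crops included, and the job is handed in when it is done.

Besides the shell and the picture viewer there is one more tool, called after "Request:" by a JSON object that holds its "op" and its "data". send_rows: Moves the arm, as the interface text tells. Its arguments: {"type":"object","properties":{"deltas":{"type":"array"}},"required":["deltas"]}

```bash
mkdir -p pics; ls; cat > h.py <<'E'
import numpy as np, cv2
from plant import *
def pose(cam):
    c=calibration(cam)
    if 'mount' in c:
        s=sense(); T=np.eye(4); T[:3,:3]=s['tool_rot']; T[:3,3]=s['tool_pos']; T=T@np.array(c['mount'])
        return c,T[:3,:3],T[:3,3]
    return c,np.array(c['attitude']),np.array(c['position'])
def rays(c,uv):
    uv=np.asarray(uv,float).reshape(-1,1,2)
    K=np.array([[c['fx'],0,c['cx']],[0,c['fy'],c['cy']],[0,0,1.]])
    p=cv2.undistortPoints(uv,K,np.array([c['k1'],0,0,0.]))[:,0]
    return np.c_[p[:,0],-p[:,1],-np.ones(len(p))]
def world(P,uv,d):
    c,R,t=P
    return (rays(c,uv)*np.asarray(d).reshape(-1,1))@R.T+t
def cloud(P,depth,mask):
    v,u=np.nonzero(mask&(depth>0))
    return world(P,np.c_[u,v],depth[v,u])
E
python3 - <<'E'
from h import *
print(sense())
for cam in ['scene','side']:
    P=pose(cam); im,d=read_camera(cam); cv2.imwrite(f'pics/{cam}.png',im[:,:,::-1]); print(cam,P[2])
    np.savez(f'{cam}.npz',im=im,d=d)
    for t in ['upper','lower','stand','rack','wax','bowl','mallet']:
        for r in trace(cam,t):
            if r['p']>.3:
                w=cloud(P,d,r['region']); print(t,round(r['p'],2),np.round(r['extent']),len(w),np.round(np.median(w,0),3) if len(w) else '',np.round(np.percentile(w,98,0),3) if len(w) else '')
    for t in ['block_top','rack_top','seat']:
        for r in landmark_of(cam,t):
            if r['p']>.3:
                v,u=r['centre']; print(t,round(r['p'],2),u,v,world(P,[u,v],d[int(v),int(u)]).round(3))
E
```

```text
pics
{'clock': 0.0, 'joints': array([-8.26009071e-02,  1.24535768e-01,  1.65167815e+00,  6.11250393e-06,
        1.36750164e+00, -8.26017848e-02]), 'joint_vel': array([-0.00145328,  0.00085675, -0.00046746,  0.00158174,  0.00064032,
       -0.00082841]), 'joint_torque': array([ 3.96925461e-04, -4.23608243e+01, -3.65454090e+01,  2.94756808e-05,
        6.89593100e-03,  2.82237529e-06]), 'tool_pos': array([6.49387115e-01, 2.27381030e-05, 2.30030727e-01]), 'tool_rot': array([[ 5.54271619e-07,  9.99997763e-01, -2.11516491e-03],
       [ 9.99999984e-01, -1.71173133e-07,  1.81120090e-04],
       [ 1.81119323e-04, -2.11516498e-03, -9.99997747e-01]]), 'ft_force': array([ 0.08965493, -0.30740968,  0.29829253]), 'ft_torque': array([-0.0114895 ,  0.01697578,  0.03365131]), 'gripper_force': 0.0, 'opening': 0.08554695334565594}
scene [ 1.18417055 -0.7871149   0.80193952]
upper 0.86 [238. 251.  35.  37.] 306 [ 0.366 -0.044  0.06 ] [ 0.476 -0.005  0.186]
upper 0.72 [244. 269.  56.  54.] 2008 [ 0.537 -0.211  0.16 ] [ 0.58  -0.149  0.194]
upper 0.68 [137. 341.  52.  57.] 2441 [ 0.426 -0.427  0.054] [
[... 1163 characters left out ...]
372  0.029]
lower 0.66 [333. 290.  58.  60.] 645 [ 0.539 -0.235  0.11 ] [ 0.59  -0.124  0.142]
stand 0.62 [339. 298.  89.  94.] 2426 [ 0.55  -0.268  0.079] [ 0.623 -0.102  0.152]
rack 0.8 [276. 241.  75.  56.] 2205 [0.537 0.174 0.03 ] [0.635 0.279 0.036]
wax 0.63 [373. 244.  23.  24.] 472 [ 0.794 -0.047  0.06 ] [ 0.832 -0.009  0.079]
bowl 0.87 [240. 188.  29.  22.] 560 [0.569 0.537 0.038] [0.62  0.622 0.058]
mallet 0.79 [398. 384.  83.  85.] 1168 [ 0.537 -0.485  0.024] [ 0.579 -0.373  0.029]
block_top 0.93 338.4 372.0 [[ 0.398 -0.417  0.096]]
block_top 0.89 259.0 284.6 [[ 0.366 -0.051  0.097]]
block_top 0.87 318.4 275.0 [[ 0.487 -0.187  0.19 ]]
rack_top 0.69 274.0 235.0 [[0.545 0.192 0.029]]
```

```bash
python3 - <<'E'
import cv2,numpy as np
a=cv2.imread('pics/scene.png')[180:460,80:460]; b=cv2.imread('pics/side.png')[170:450,200:480]
c=np.hstack([cv2.resize(a,(460,339)),cv2.resize(b,(339,339))]); cv2.imwrite('pics/c.png',c)
from h import *
L=[];W=[]
for cam in ['scene','side']:
    z=np.load(cam+'.npz'); P=pose(cam); v,u=np.mgrid[150:460,80:460]
    w=cloud(P,z['d'],np.ones((480,640),bool)); W.append(w)
w=np.vstack(W)
# stand: sloped plane pts, normal search around stand
s=w[(np.hypot(w[:,0]-.54,w[:,1]+.22)<.14)&(w[:,2]>.03)&(w[:,2]<.2)]
rng=np.random.default_rng(0);best=(0,)
for i in range(4000):
    p=s[rng.choice(len(s),3,False)];n=np.cross(p[1]-p[0],p[2]-p[0]);n/=np.linalg.norm(n)+1e-12;n*=np.sign(n[2])
    if abs(n[2]-.866)>.04: continue
    k=abs((s-p[0])@n)<.003
    if k.sum()>best[0]: best=(k.sum(),n,k)
q=s[best[2]]; n=np.linalg.svd(q-q.mean(0))[2][2]; n*=np.sign(n[2])
print('n',n,best[0],len(s),'yaw',np.degrees(np.arctan2(-n[1],-n[0])),q.mean(0))
h=(s-q.mean(0))@n
print(np.histogram(h,bins=np.arange(-.05,.13,.004)))
# rack
r=w[(abs(w[:,0]-.55)<.16)&(abs(w[:,1]-.19)<.16)&(abs(w[:,2]-.03)<.004)]
print('rack',len(r),cv2.minAreaRect(r[:,:2].astype(np.float32)),r.mean(0))
top=w[(np.hypot(w[:,0]-.49,w[:,1]+.19)<.06)]
E
```

```text
n [-4.99633629e-01 -8.11613268e-04  8.66236444e-01] 2521 9386 yaw 0.09307214571309814 [ 0.54644732 -0.2101978   0.11376797]
(array([  46,   36,   31,   15,   18,  189,  254,  248,  347,  661,  340,
        528, 2047,  609,  148,  143,  144,  135,  138,  136,  141,  129,
        142,  161,  148,  146,  221,  597,  147,   52,   58,   55,   58,
         59,   59,   66,  185,   86,    3,    0,    0,    0,    0,    0]), array([-0.05 , -0.046, -0.042, -0.038, -0.034, -0.03 , -0.026, -0.022,
       -0.018, -0.014, -0.01 , -0.006, -0.002,  0.002,  0.006,  0.01 ,
        0.014,  0.018,  0.022,  0.026,  0.03 ,  0.034,  0.038,  0.042,
        0.046,  0.05 ,  0.054,  0.058,  0.062,  0.066,  0.07 ,  0.074,
        0.078,  0.082,  0.086,  0.09 ,  0.094,  0.098,  0.102,  0.106,
        0.11 ,  0.114,  0.118,  0.122,  0.126]))
rack 3880 ((0.5434080362319946, 0.18246251344680786), (0.2120242416858673, 0.20504726469516754), 83.65174865722656) [0.5450968  0.1780473  0.03039209]
```

View pics/c.png

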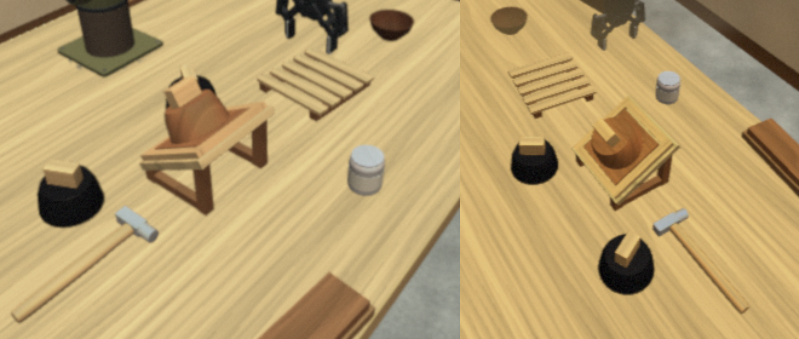

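The crop shows the upper bowl (brown, block on top) on the stand at about scene (237,250). Two black look-alikes stand near (240,240) and (137,341), and the rack is at (340,250). Next I'll refine the block.

```bash
python3 - <<'E'
from h import *
W=[]
for cam in ['scene','side']:
    z=np.load(cam+'.npz'); W.append(cloud(pose(cam),z['d'],np.ones((480,640),bool)))
n=np.array([-.4997,-.0008,.8662])
for w in W+[np.vstack(W)]:
    s=w[(np.hypot(w[:,0]-.53,w[:,1]+.2)<.16)&(w[:,2]>.03)]
    h=(s-[.5464,-.2102,.1138])@n
    X=np.cross([0,1,0],n);X/=np.linalg.norm(X);Y=np.cross(n,X)
    for nm,lo,hi in [('block',.093,.101),('foot',.0565,.0605),('rim',-.005,.005)]:
        b=s[(h>lo)&(h<hi)]; ab=np.c_[b@X,b@Y]
        if nm!='rim': ab=ab[np.linalg.norm(ab-np.median(ab,0),axis=1)<.07]
        (a,c),sz,an=cv2.minAreaRect(ab.astype(np.float32)); 
        print(nm,len(b),np.round([a,c],4),np.round(sz,3),round(an,1),'world',(X*a+Y*c+n*np.median(b@n)).round(4), 'mean',b.mean(0).round(4), np.median(h[(h>lo)&(h<hi)]).round(4))
E
```

```text
block 108 [ 0.5156 -0.1896] [0.062 0.03 ] 89.8 world [ 0.4853 -0.1895  0.1906] mean [ 0.4889 -0.1933  0.1919] 0.097
foot 210 [ 0.5208 -0.1944] [0.097 0.081] 52.5 world [ 0.5086 -0.1943  0.1606] mean [ 0.5197 -0.1995  0.1666] 0.0594
rim 1161 [ 0.5165 -0.1896] [0.188 0.191] 89.9 world [ 0.5347 -0.1895  0.1066] mean [ 0.5672 -0.2137  0.1255] -0.0004
block 179 [ 0.5123 -0.1897] [0.027 0.063] 2.5 world [ 0.4823 -0.1896  0.1892] mean [ 0.4827 -0.1909  0.1895] 0.0973
foot 333 [ 0.5121 -0.1915] [0.097 0.096] 58.2 world [ 0.5013 -0.1914  0.1558] mean [ 0.5018 -0.1975  0.1561] 0.059
rim 1890 [ 0.5145 -0.1895] [0.185 0.19 ] 0.1 world [ 0.5327 -0.1893  0.1063] mean [ 0.5331 -0.2088  0.1065] 0.0004
block 287 [ 0.5147 -0.1894] [0.063 0.032] 89.3 world [ 0.4844 -0.1893  0.1902] mean [ 0.485  -0.1918  0.1904] 0.0972
foot 543 [ 0.5137 -0.1899] [0.099 0.098] 54.4 world [ 0.5025 -0.1898  0.1569] mean [ 0.5087 -0.1983  0.1602] 0.0592
rim 3051 [ 0.5165 -0.1897] [0.19  0.191] 89.9 world [ 0.5345 -0.1895  0.107 ] mean [ 0.5461 -0.2106  0.1137] -0.0
```

Request:
{"op": "send_rows", "data": {"deltas": [[0,0,0,-0.2,-0.2,-0.2,0],[0,0,0,-0.2,-0.2,-0.2,0],[0,0,0,-0.2,-0.22,0,0],[0,0,0,-0.2,-0.22,0,0],[0,0,0,-0.2,-0.22,0,0],[0,0,0,-0.2,-0.22,0,0],[0,0,0,-0.2,-0.22,0,0],[0,0,0,-0.2,-0.22,0,0]]}}

```text
clock: 1.77
tool_pos: [0.4422, -0.1928, 0.2795]
tool_rot: [[-0.0, 1.0, 0.001], [1.0, 0.0, -0.0], [-0.0, 0.001, -1.0]]
ft_force: [0.8, -1.1, -0.1]
opening: 0.0853
gripper_force: 0.0
```

Request:
{"op": "send_rows", "data": {"deltas": [[-0.1,0,0,0,0,0,0],[-0.1,0,0,0,0,0,0],[-0.1,0,0,0,0,0,0],[-0.1,0,0,0,0,0,0],[-0.1,0,0,0,0,0,0],[0,0,0,0,0,0,0],[0,0,0,0,0,0,0]]}}

```text
clock: 2.35
tool_pos: [0.4426, -0.1922, 0.2788]
tool_rot: [[0.002, 0.867, 0.498], [1.0, -0.002, -0.001], [-0.0, 0.498, -0.867]]
ft_force: [-0.6, -0.1, 1.4]
opening: 0.0851
gripper_force: 0.0
```

```bash
cat >> h.py <<'E'
def togo(p,R):
    "shift (tool axes, units of .12 m) and turn (units of 60 deg) to pose p,R"
    from scipy.spatial.transform import Rotation as Ro
    s=sense(); A=s['tool_rot']; rv=Ro.from_matrix(A.T@R).as_rotvec()
    print('t',round(s['clock'],2),'tcp',s['tool_pos'].round(4),'shift/0.12',(A.T@(np.array(p)-s['tool_pos'])/.12).round(4),'turn/60',(rv/np.radians(60)).round(4),'F',s['ft_force'].round(1),'T',s['ft_torque'].round(2),'open',round(s['opening'],4),'grip',round(s['gripper_force'],1),'j',s['joints'].round(2))
n=np.array([-.5,0,.866]); RG=np.array([[0,.866,.5],[1,0,0],[0,.5,-.866]])
BT=np.array([.4845,-.1895,.190])
E
python3 - <<'E'
from h import *
P=pose('wrist');im,d=read_camera('wrist');cv2.imwrite('pics/w.png',im[:,:,::-1])
togo(BT-.031*n,RG)
for r in trace('wrist','upper')[:2]: print('u',r['p'],r['extent'])
for r in landmark_of('wrist','block_top')[:3]:
    v,u=r['centre'];print(r['p'],u,v,d[int(v),int(u)],world(P,[u,v],d[int(v),int(u)]).round(4))
w=cloud(P,d,np.ones_like(d,bool)); w=w[np.linalg.norm(w-BT,axis=1)<.06]
h=(w-BT)@n; X=np.array([.866,0,.5]);b=w[abs(h)<.006]
(a,c),sz,an=cv2.minAreaRect(np.c_[b@X,b[:,1]].astype(np.float32)); print(len(b),X*a+n*np.median(b@n),c,sz,an,'dev',a-BT@X,c-BT[1],np.median(h[abs(h)<.006]))
E
```

```text
t 2.4 tcp [ 0.4435 -0.1923  0.2798] shift/0.12 [ 0.024  -0.0771  1.0778] turn/60 [-0.0009  0.0009 -0.0004] F [0.7 0.3 0.2] T [ 0.01  0.22 -0.  ] open 0.0852 grip 0.0 j [-0.71 -0.59  2.22  0.37  1.12 -0.8 ]
u 0.75 [301.8, 204.9, 145.3, 148.2]
u 0.64 [67.7, 60.2, 135.4, 114.4]
0.96 39.5 8.5 0.22972365 [[ 0.3642 -0.0544  0.0976]]
0.9 299.3 233.8 0.25258952 [[ 0.4852 -0.1867  0.1904]]
3808 [0.48425942 0.         0.18959437] -0.18808168172836304 (0.02779536135494709, 0.05944911763072014) 0.22195643186569214 dev -0.00038853154373164056 0.0014183182716369647 -0.000234417362719684
```

View pics/w.png

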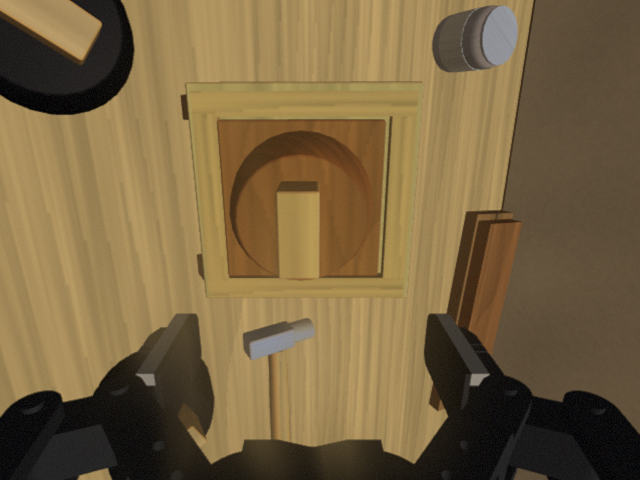

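The wrist view shows the block at (299,232), aligned with the fingers, and the look-alike at top left. I'll descend onto the block.

Request:
{"op": "send_rows", "data": {"deltas": [[0,0,0,0.03,-0.08,0.1,0],[0,0,0,0,0,0.2,0],[0,0,0,0,0,0.2,0],[0,0,0,0,0,0.2,0],[0,0,0,0,0,0.15,0],[0,0,0,0,0,0.12,0],[0,0,0,0,0,0.1,0],[0,0,0,0,0,0,0]]}}

```text
clock: 3.17
tool_pos: [0.4999, -0.1872, 0.1607]
tool_rot: [[-0.002, 0.868, 0.496], [1.0, 0.001, 0.004], [0.003, 0.496, -0.868]]
ft_force: [0.2, 0.4, -0.2]
opening: 0.0855
gripper_force: 0.0
```

```bash
python3 -c "
from h import *
togo(BT-.031*n+[0,.001,0],RG)"
```

```text
t 3.17 tcp [ 0.4999 -0.1872  0.1607] shift/0.12 [-0.0104  0.0105 -0.0176] turn/60 [-0.0046 -0.0035  0.0007] F [ 0.2  0.4 -0.2] T [0.   0.24 0.03] open 0.0855 grip 0.0 j [-0.61 -0.35  2.27  0.4   0.83 -0.82]
```

Request:
{"op": "send_rows", "data": {"deltas": [[0,0,0,-0.01,0.01,-0.01,0.3],[0,0,0,0,0,0,0.5],[0,0,0,0,0,0,0.7],[0,0,0,0,0,0,1],[0,0,0,0,0,0,1],[0,0,0,0,0,0,1],[0,0,0,0,0,0,1],[0,0,0,0,0,0,1]]}}

```text
clock: 3.83
tool_pos: [0.499, -0.1897, 0.1653]
tool_rot: [[-0.001, 0.867, 0.499], [1.0, 0.001, -0.0], [-0.001, 0.499, -0.867]]
ft_force: [-8.3, 0.4, 3.0]
opening: 0.0267
gripper_force: 59.3
```

```bash
python3 -c "
from h import *
togo(BT-.031*n+[0,.001,0],RG)"
```

```text
t 3.83 tcp [ 0.499  -0.1897  0.1653] shift/0.12 [ 0.0102 -0.0016  0.0195] turn/60 [-0.0016  0.0001  0.0008] F [-8.3  0.4  3. ] T [0.02 0.97 0.07] open 0.0267 grip 59.3 j [-0.61 -0.36  2.27  0.4   0.84 -0.82]
```

Request:
{"op": "send_rows", "data": {"deltas": [[0,0,0.11,0,-0.005,0,1],[0,0,0.11,0,0,0,1],[0,0,0.11,0,0,-0.005,1],[0,0,0.11,0,0,-0.005,1]]}}

```text
clock: 4.17
tool_pos: [0.4981, -0.1895, 0.1652]
tool_rot: [[0.389, 0.774, 0.499], [0.894, -0.449, 0.0], [0.224, 0.446, -0.867]]
ft_force: [1.8, 0.7, -3.7]
opening: 0.0273
gripper_force: 59.2
```

```bash
python3 -c "
from h import *
togo(BT-.031*n+[0,.001,0],RG)"
```

```text
t 4.17 tcp [ 0.4981 -0.1895  0.1652] shift/0.12 [0.0098 0.0013 0.0227] turn/60 [-1.200e-03  2.000e-04 -4.446e-01] F [ 1.8  0.7 -3.7] T [-0.14  0.33  0.24] open 0.0273 grip 59.2 j [-0.62 -0.36  2.27  0.4   0.84 -0.36]
```

Request:
{"op": "send_rows", "data": {"deltas": [[0,0,-0.11,0,0,0,1],[0,0,-0.11,0,0,0,1],[0,0,-0.11,0,0,-0.006,1],[0,0,-0.11,0,0,-0.008,1],[0,0,-0.11,0,0,-0.008,1],[0,0,-0.11,0,0,-0.008,1],[0,0,-0.11,0,0,-0.008,1],[0,0,-0.11,0,0,-0.008,1]]}}

```text
clock: 4.83
tool_pos: [0.4953, -0.1894, 0.1697]
tool_rot: [[-0.389, 0.774, 0.499], [0.894, 0.448, 0.001], [-0.223, 0.446, -0.867]]
ft_force: [2.6, -0.4, -4.9]
opening: 0.0268
gripper_force: 59.2
```

```bash
python3 - <<'E'
from h import *
togo(BT-.031*n+[0,.001,0],RG)
z=np.load('side.npz');P=pose('side')
im,d=read_camera('side')
def lo(d):
    w=cloud(P,d,np.ones_like(d,bool)); w=w[(np.hypot(w[:,0]-.535,w[:,1]+.1895)<.15)]
    h=(w-BT)@n+.096; X=(w-BT)@[.866,0,.5]; Y=w[:,1]+.1895
    m=(abs(h)<.012)&(abs(X)<.068)&(abs(Y)<.068)&(np.hypot(X,Y)>.064); print(m.sum(),np.median(h[m]))
lo(z['d']);lo(d)
E
```

```text
t 4.83 tcp [ 0.4953 -0.1894  0.1697] shift/0.12 [0.0036 0.0092 0.0663] turn/60 [-0.0008 -0.0007  0.4439] F [ 2.6 -0.4 -4.9] T [ 0.04  0.32 -0.28] open 0.0268 grip 59.2 j [-0.62 -0.38  2.27  0.4   0.85 -1.29]
458 0.0007954346163507528
452 0.0007239465966909775
```

Request:
{"op": "send_rows", "data": {"deltas": [[0,0,0.11,0,0,0,1],[0,0,0.11,0,0,0,1],[0,0,0.11,0,0,-0.006,1],[0,0,0.11,0,0,-0.007,1],[0,0,0.11,0,0,-0.007,1],[0,0,0.11,0,0,-0.007,1],[0,0,0.11,0,0,-0.007,1],[0,0,0.11,0,0,-0.006,1]]}}

```text
clock: 5.55
tool_pos: [0.493, -0.1894, 0.174]
tool_rot: [[0.391, 0.774, 0.499], [0.892, -0.451, 0.0], [0.225, 0.445, -0.867]]
ft_force: [1.9, 0.1, -3.7]
opening: 0.0272
gripper_force: 59.4
```

Request:
{"op": "send_rows", "data": {"deltas": [[0,0,-0.11,0,0,0,1],[0,0,-0.11,0,0,0,1],[0,0,-0.11,0,0,-0.006,1],[0,0,-0.11,0,0,-0.007,1],[0,0,-0.11,0,0,-0.007,1],[0,0,-0.11,0,0,-0.007,1],[0,0,-0.11,0,0,-0.007,1],[0,0,-0.11,0,0,-0.006,1]]}}

```text
clock: 6.22
tool_pos: [0.4907, -0.1894, 0.1781]
tool_rot: [[-0.387, 0.775, 0.499], [0.895, 0.446, 0.0], [-0.222, 0.447, -0.866]]
ft_force: [1.6, -0.6, -5.0]
opening: 0.0272
gripper_force: 59.5
```

```bash
cat >> h.py <<'E'
def lo(d):
    P=pose('side')
    w=cloud(P,d,np.ones_like(d,bool)); w=w[(np.hypot(w[:,0]-.535,w[:,1]+.1895)<.15)]
    h=(w-BT)@n+.096; X=(w-BT)@[.866,0,.5]; Y=w[:,1]+.1895
    m=(abs(h)<.02)&(abs(X)<.068)&(abs(Y)<.068)&(np.hypot(X,Y)>.064); print(m.sum(),np.median(h[m]),np.percentile(h[m],[10,90]))
E
python3 - <<'E'
from h import *
togo(BT-.031*n+[0,.001,0],RG); lo(np.load('side.npz')['d']);lo(read_camera('side')[1])
E
```

```text
t 6.22 tcp [ 0.4907 -0.1894  0.1781] shift/0.12 [0.0044 0.0081 0.1467] turn/60 [-0.0007 -0.0006  0.4418] F [ 1.6 -0.6 -5. ] T [ 0.05  0.26 -0.26] open 0.0272 grip 59.5 j [-0.63 -0.4   2.27  0.39  0.87 -1.28]
458 0.0007954346163507528 [-0.00224257  0.00378522]
423 0.0009034063247135155 [-0.00189472  0.00386523]
```

Request:
{"op": "send_rows", "data": {"deltas": [[0,0,0.11,0,0,0,1],[0,0,0.11,0,0,0,1],[0,0,0.11,0,0,-0.006,1],[0,0,0.11,0,0,-0.007,1],[0,0,0.11,0,0,-0.007,1],[0,0,0.11,0,0,-0.007,1],[0,0,0.11,0,0,-0.007,1],[0,0,0.11,0,0,-0.006,1]]}}

```text
clock: 6.93
tool_pos: [0.4883, -0.1895, 0.1823]
tool_rot: [[0.392, 0.773, 0.499], [0.892, -0.453, 0.0], [0.226, 0.445, -0.867]]
ft_force: [1.4, 0.6, -4.4]
opening: 0.0273
gripper_force: 59.4
```

Request:
{"op": "send_rows", "data": {"deltas": [[0,0,-0.11,0,0,0,1],[0,0,-0.11,0,0,0,1],[0,0,-0.11,0,0,-0.006,1],[0,0,-0.11,0,0,-0.007,1],[0,0,-0.11,0,0,-0.007,1],[0,0,-0.11,0,0,-0.007,1],[0,0,-0.11,0,0,-0.007,1],[0,0,-0.11,0,0,-0.006,1]]}}

```text
clock: 7.6
tool_pos: [0.4859, -0.1894, 0.1864]
tool_rot: [[-0.386, 0.776, 0.499], [0.896, 0.445, 0.001], [-0.222, 0.447, -0.867]]
ft_force: [1.7, -0.2, -3.4]
opening: 0.027
gripper_force: 59.5
```

Request:
{"op": "send_rows", "data": {"deltas": [[0,0,0.11,0,0,0,1],[0,0,0.11,0,0,0,1],[0,0,0.11,0,0,-0.006,1],[0,0,0.11,0,0,-0.007,1],[0,0,0.11,0,0,-0.007,1],[0,0,0.11,0,0,-0.007,1],[0,0,0.11,0,0,-0.007,1],[0,0,0.11,0,0,-0.006,1]]}}

```text
clock: 8.27
tool_pos: [0.4833, -0.1894, 0.1903]
tool_rot: [[0.393, 0.773, 0.498], [0.891, -0.453, 0.0], [0.226, 0.444, -0.867]]
ft_force: [1.7, -0.2, -4.6]
opening: 0.0272
gripper_force: 59.5
```

Request:
{"op": "send_rows", "data": {"deltas": [[0,0,-0.11,0,0,0,1],[0,0,-0.11,0,0,0,1],[0,0,-0.11,0,0,-0.006,1],[0,0,-0.11,0,0,-0.007,1],[0,0,-0.11,0,0,-0.007,1],[0,0,-0.11,0,0,-0.007,1],[0,0,-0.11,0,0,-0.007,1],[0,0,-0.11,0,0,-0.006,1]]}}

```text
clock: 8.93
tool_pos: [0.4808, -0.1893, 0.1945]
tool_rot: [[-0.387, 0.776, 0.498], [0.895, 0.446, 0.001], [-0.222, 0.446, -0.867]]
ft_force: [-0.6, 0.5, -3.7]
opening: 0.0271
gripper_force: 59.8
```

Request:
{"op": "send_rows", "data": {"deltas": [[0,0,0.11,0,0,0,1],[0,0,0.11,0,0,0,1],[0,0,0.11,0,0,-0.006,1],[0,0,0.11,0,0,-0.007,1],[0,0,0.11,0,0,-0.007,1],[0,0,0.11,0,0,-0.007,1],[0,0,0.11,0,0,-0.007,1],[0,0,0.11,0,0,-0.006,1]]}}

```text
clock: 9.6
tool_pos: [0.4784, -0.1893, 0.1986]
tool_rot: [[0.393, 0.773, 0.498], [0.891, -0.454, 0.001], [0.226, 0.444, -0.867]]
ft_force: [-0.2, -0.6, -3.3]
opening: 0.0272
gripper_force: 59.8
```

```bash
python3 - <<'E'
from h import *
togo(BT-.031*n+[0,.001,0],RG); lo(read_camera('side')[1])
E
```

```text
t 9.6 tcp [ 0.4784 -0.1893  0.1986] shift/0.12 [0.01   0.0056 0.3457] turn/60 [-2.300e-03 -2.000e-04 -4.496e-01] F [-0.2 -0.6 -3.3] T [-0.01  0.58  0.05] open 0.0272 grip 59.8 j [-0.64 -0.45  2.27  0.38  0.93 -0.35]
372 0.0009027347674477326 [-0.00176098  0.00340697]
```

Request:
{"op": "send_rows", "data": {"deltas": [[0,0,-0.056,0,0,-0.04,1],[0,0,-0.056,0,0,-0.06,1],[0,0,-0.056,0,0,-0.08,1],[0,0,-0.056,0,0,-0.1,1],[0,0,-0.056,0,0,-0.1,1],[0,0,-0.056,0,0,-0.1,1],[0,0,-0.056,0,0,-0.1,1],[0,0,-0.056,0,0,-0.1,1]]}}

```text
clock: 10.32
tool_pos: [0.4375, -0.1894, 0.2698]
tool_rot: [[-0.009, 0.867, 0.498], [1.0, 0.01, 0.001], [-0.005, 0.498, -0.867]]
ft_force: [1.1, 0.4, -4.6]
opening: 0.027
gripper_force: 59.8
```

```bash
python3 - <<'E'
from h import *
from scipy.optimize import minimize
im,d=read_camera('side'); P=pose('side'); cv2.imwrite('pics/s2.png',im[150:400,180:460,::-1].repeat(2,0).repeat(2,1))
lo(d)
W=[]
for cam in ['scene','side']:
    for r in trace(cam,'rack')[:1] if cam=='side' else []:
        pass
    dd=np.load(cam+'.npz')['d'] ; w=cloud(pose(cam),dd,np.ones_like(dd,bool))
    r=w[(abs(w[:,0]-.545)<.16)&(abs(w[:,1]-.185)<.16)&(abs(w[:,2]-.03)<.005)][:,:2]; W.append(r)
    rr=cv2.minAreaRect(r.astype(np.float32)); print(cam,len(r),rr)
    best=(1e9,)
    for a in np.radians(np.arange(-45,45,1)):
        q=r@np.array([[np.cos(a),-np.sin(a)],[np.sin(a),np.cos(a)]]); l,u=np.percentile(q,[.7,99.3],axis=0)
        if np.prod(u-l)<best[0]: best=(np.prod(u-l),np.degrees(a),u-l,np.array([[np.cos(a),-np.sin(a)],[np.sin(a),np.cos(a)]])@((l+u)/2))
    print(best)
togo([.5434,.185,.30],np.array([[0,1,0],[1,0,0],[0,0,-1.]]))
E
```

```text
418 0.0009324057426054952 [-0.00161411  0.00365607]
scene 2411 ((0.5437401533126831, 0.18494969606399536), (0.20689968764781952, 0.20505911111831665), 83.61791229248047)
(np.float64(0.039786014055082884), np.float64(-6.000000000000001), array([0.19859162, 0.20034085]), array([0.54524774, 0.18360985]))
side 1764 ((0.5414551496505737, 0.18314991891384125), (0.21189461648464203, 0.20332422852516174), 83.9955825805664)
(np.float64(0.03978079824964128), np.float64(-6.000000000000001), array([0.19697385, 0.2019598 ]), array([0.54093896, 0.18273239]))
t 10.42 tcp [ 0.4384 -0.1902  0.2722] shift/0.12 [3.12   0.8991 0.2308] turn/60 [0.5021 0.0044 0.007 ] F [ 0.6  0.3 -2.9] T [-0.01  0.52 -0.01] open 0.0274 grip 59.9 j [-0.71 -0.61  2.25  0.37  1.12 -0.82]
```

View pics/s2.png

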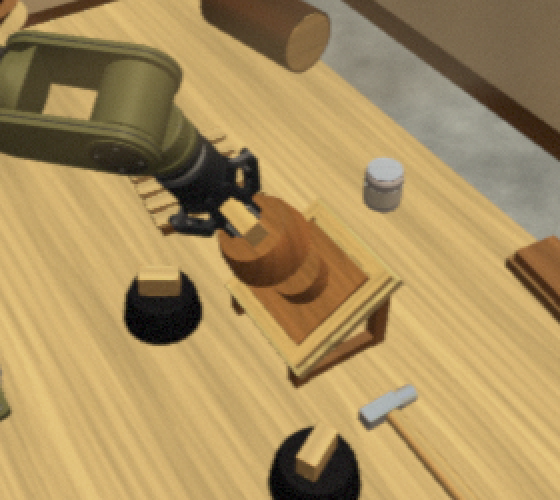

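The side view shows the upper bowl held clear of the lower one at about (250,235), with the lower one still in its seat. Next I'll level the tool and carry the bowl over.

Request:
{"op": "send_rows", "data": {"deltas": [[0,0,0,0,0,-0.1,1],[0,0,0,0,0,-0.15,1],[0.1,0,0,0,0,-0.1,1],[0.1,0,0,0,0,0,1],[0.1,0,0,0,0,0,1],[0.1,0,0,0,0,0,1],[0.1,0,0,0,0,0,1],[0,0,0,0.1,0,0,1]]}}

```text
clock: 11.08
tool_pos: [0.4194, -0.1782, 0.3043]
tool_rot: [[-0.006, 1.0, -0.005], [1.0, 0.006, -0.003], [-0.003, -0.005, -1.0]]
ft_force: [-0.2, 0.8, -4.2]
opening: 0.0271
gripper_force: 61.4
```

Request:
{"op": "send_rows", "data": {"deltas": [[0,0,0,0.2,0.07,0,1],[0,0,0,0.3,0.1,0,1],[0,0,0,0.3,0.1,0,1],[0,0,0,0.3,0.1,0,1],[0,0,0,0.3,0.1,0,1],[0,0,0,0.3,0.1,0,1],[0,0,0,0.3,0.1,0,1],[0,0,0,0.3,0.1,0,1]]}}

```text
clock: 11.75
tool_pos: [0.5074, 0.1016, 0.3046]
tool_rot: [[-0.006, 1.0, 0.001], [1.0, 0.006, -0.003], [-0.003, 0.001, -1.0]]
ft_force: [0.9, -1.1, -3.2]
opening: 0.0272
gripper_force: 61.4
```

```bash
python3 - <<'E'
from h import *
togo([.543,.1835,.105],np.array([[0,1,0],[1,0,0],[0,0,-1.]]))
E
```

```text
t 11.75 tcp [0.5074 0.1016 0.3046] shift/0.12 [0.6855 0.2992 1.6613] turn/60 [0.0008 0.0026 0.0057] F [ 0.9 -1.1 -3.2] T [-0.02 -0.03 -0.08] open 0.0272 grip 61.4 j [ 0.1  -0.21  1.85 -0.    1.5   0.09]
```

Request:
{"op": "send_rows", "data": {"deltas": [[0,0,0,0.25,0.1,0,1],[0,0,0,0.2,0.1,0.1,1],[0,0,0,0.15,0.06,0.25,1],[0,0,0,0.04,0.02,0.3,1],[0,0,0,0,0,0.3,1],[0,0,0,0,0,0.25,1],[0,0,0,0,0,0.2,1],[0,0,0,0,0,0.1,1]]}}

```text
clock: 12.42
tool_pos: [0.5374, 0.1752, 0.1197]
tool_rot: [[-0.006, 1.0, -0.007], [1.0, 0.006, -0.005], [-0.005, -0.007, -1.0]]
ft_force: [-0.9, -0.5, -4.3]
opening: 0.027
gripper_force: 61.3
```

Request:
{"op": "send_rows", "data": {"deltas": [[0,0,0,0,0,0,1],[0,0,0,0,0,0,1]]}}

```text
clock: 12.58
tool_pos: [0.5406, 0.1755, 0.1251]
tool_rot: [[-0.006, 1.0, -0.0], [1.0, 0.006, -0.004], [-0.004, -0.0, -1.0]]
ft_force: [0.5, 0.6, -2.1]
opening: 0.0272
gripper_force: 61.3
```

```bash
python3 - <<'E'
from h import *
togo([.543,.1835,.0975],np.array([[0,1,0],[1,0,0],[0,0,-1.]]))
im,d=read_camera('scene'); cv2.imwrite('pics/s3.png',cv2.resize(im[140:340,180:460,::-1],None,fx=2.5,fy=2.5))
E
```

```text
t 12.58 tcp [0.5406 0.1755 0.1251] shift/0.12 [0.0676 0.0204 0.2295] turn/60 [-0.0002  0.0035  0.0061] F [ 0.5  0.6 -2.1] T [ 0.02  0.   -0.03] open 0.0272 grip 61.3 j [ 0.22  0.04  1.93 -0.    1.18  0.22]
```

View pics/s3.png

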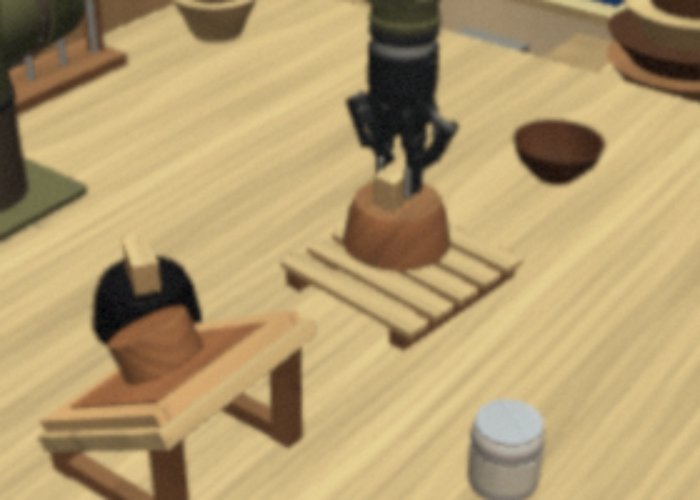

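The bowl hangs level over the rack at about (397,225), and the lower bowl is in its seat at about (155,345). I'll lower it gently.

Request:
{"op": "send_rows", "data": {"deltas": [[0,0,0,0.03,0.01,0.06,1],[0,0,0,0.03,0.01,0.06,1],[0,0,0,0,0,0.04,1],[0,0,0,0,0,0.03,1],[0,0,0,0,0,0.02,1],[0,0,0,0,0,0,1],[0,0,0,0,0,0,1]]}}

```text
clock: 13.22
tool_pos: [0.543, 0.1824, 0.0997]
tool_rot: [[-0.007, 1.0, -0.0], [1.0, 0.007, -0.004], [-0.004, -0.0, -1.0]]
ft_force: [0.7, 0.0, -4.7]
opening: 0.0269
gripper_force: 61.3
```

```bash
python3 - <<'E'
from h import *
togo([.543,.1835,.0975],np.array([[0,1,0],[1,0,0],[0,0,-1.]]))
E
```

```text
t 13.22 tcp [0.543  0.1824 0.0997] shift/0.12 [ 0.0096 -0.0003  0.0179] turn/60 [-0.0003  0.0041  0.0069] F [ 0.7  0.  -4.7] T [ 0.04 -0.05 -0.03] open 0.0269 grip 61.3 j [ 0.23  0.08  1.94 -0.    1.13  0.23]
```

Request:
{"op": "send_rows", "data": {"deltas": [[0,0,0,0,0,0.01,1],[0,0,0,0,0,0.008,1],[0,0,0,0,0,0.008,1],[0,0,0,0,0,0,1],[0,0,0,0,0,0,1]]}}

```text
clock: 13.63
tool_pos: [0.5435, 0.1823, 0.0977]
tool_rot: [[-0.007, 1.0, 0.001], [1.0, 0.007, -0.004], [-0.004, 0.001, -1.0]]
ft_force: [-1.4, -2.1, 2.5]
opening: 0.0272
gripper_force: 62.2
```

Contact is made, since the force has changed sign. Releasing now.

Request:
{"op": "send_rows", "data": {"deltas": [[0,0,0,0,0,0,0.6],[0,0,0,0,0,0,0.4],[0,0,0,0,0,0,0],[0,0,0,0,0,0,0],[0,0,0,0,0,0,0],[0,0,0,0,0,0,0],[0,0,0,0,0,0,0],[0,0,0,0,0,0,0]]}}

```text
clock: 14.3
tool_pos: [0.5431, 0.1824, 0.0967]
tool_rot: [[-0.007, 1.0, 0.0], [1.0, 0.007, -0.004], [-0.004, 0.0, -1.0]]
ft_force: [0.9, 0.2, 0.2]
opening: 0.085
gripper_force: 0.0
```

Request:
{"op": "send_rows", "data": {"deltas": [[0,0,0,0,0,-0.05,0],[0,0,0,0,0,-0.1,0],[0,0,0,0,0,-0.2,0],[0,0,0,0,0,-0.3,0],[0,0,0,0,0,-0.3,0],[0,0,0,0,0,-0.2,0],[0,0,0,0,0,0,0],[0,0,0,0,0,0,0]]}}

```text
clock: 14.97
tool_pos: [0.5445, 0.1833, 0.2386]
tool_rot: [[-0.007, 1.0, 0.006], [1.0, 0.007, -0.003], [-0.003, 0.006, -1.0]]
ft_force: [-0.2, -0.1, -0.5]
opening: 0.0855
gripper_force: 0.0
```

```bash
python3 - <<'E'
from h import *
im,d=read_camera('side'); lo(d); cv2.imwrite('pics/s4.png',cv2.resize(im[150:350,180:460,::-1],None,fx=2.5,fy=2.5))
P=pose('wrist');im,d=read_camera('wrist'); w=cloud(P,d,np.ones_like(d,bool)); w=w[np.hypot(w[:,0]-.543,w[:,1]-.1825)<.055]
f=w[abs(w[:,2]-.088)<.004]; b=w[abs(w[:,2]-.126)<.005]
for q in (f,b): print(len(q),cv2.minAreaRect(q[:,:2].astype(np.float32)),np.median(q[:,2]), np.linalg.lstsq(np.c_[q[:,:2],np.ones(len(q))],q[:,2],rcond=None)[0])
print(sense()['clock'],sense()['opening'])
E
```

```text
557 0.0007828557657834218 [-0.0021038   0.00368099]
8498 ((0.5446853041648865, 0.18416599929332733), (0.09841771423816681, 0.09827906638383865), 29.360828399658203) 0.08843522802504886 [ 0.00155726 -0.00504318  0.08844746]
3467 ((0.5448624491691589, 0.18389102816581726), (0.02797422744333744, 0.05970354378223419), 0.6840838193893433) 0.12644289643818374 [ 0.0015541  -0.0050858   0.12647064]
15.0667 0.08539549475286969
```

View pics/s4.png

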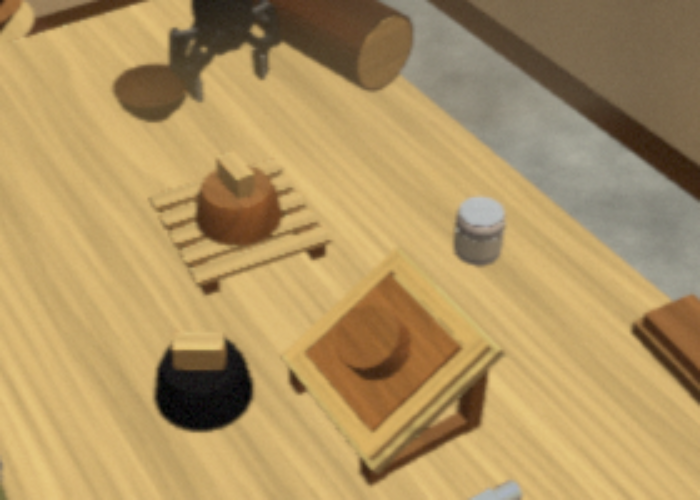

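The upper bowl stands level and centred on the rack at about (238,205), and the lower bowl is in its seat at about (375,345). Handing in.

```bash
python3 -c "
from plant import *
print(sign_off())"
```

```text
the job is handed in; nothing more can be done
None
```

I handed the job in at about 15 s of the 64 s allowed; sign-off gave no verdict. In the last pictures the upper bowl sits rim down, level and released, about 2 mm from the rack's centre, and the lower bowl is still in its seat.

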